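# Pull the hard disk out of an opened desktop computer

## Robot

A 6-joint arm with a two-finger parallel gripper is mounted at the origin on the work surface. World frame = base frame: x ahead of the robot, y to its left, z up, the work surface at z = 0. Lengths are in m, angles in rad, forces in N, time in s.
With the tool pointing down it reaches from about 0.35 to 0.875 m from the base axis. Payload 15.5 kg.
Tool frame: the origin (TCP) lies midway between the tips of the shut fingers; the grasp point (between the pads) lies 19 mm behind it; z points along the fingers, y is the line along which they close (so a half turn about z gives the same grasp; the last joint's range is limited). The gripper opens to 85 mm and grips with 20 to 120 N. Pads are 22 mm wide; open, the fingers measure 114 mm over their backs; the gripper's body (76 mm by 85 mm) begins 54 mm behind the grasp point. The pads swing forward as they close: fully open they stand 13 mm farther back than shut.
Start: joints at [1.093, 0.494, 1.345, -0, 1.302, -0.096], TCP at [0.233, 0.58, 0.231] pointing down, gripper open.
Joint ranges: [-2.91, 2.91], [-0.82, 2.16], [0.22, 2.67], [-1.22, 4.37], [0.12, 2.79], [-3.08, 3.08]. Speed limits (rad/s): [1.89, 1.89, 2.57, 3.01, 3.01, 3.01].

## Interface

Orientations are given as a 3x3 rotation matrix whose columns are the frame's x, y, z axes.
In Python, from workcell import monitor, optics, close_job, look_for, mark_of gives the robot as it stands.
- The arm moves only by the tool carry_out, never from a script. Its argument "deltas" is a list of rows, each a list of 5 numbers: the shift along the world's x, y, z in m, then the turn about the world's z in rad, then the closure, from 0 (fully open) to 1 (shut). In form: [[x, y, z, turn, fingers], ...]. A call has exactly 5 rows; each row is the pose to reach, as a shift and turn from the pose commanded when the call began; what a row does not reach only later rows make up. A row lasts 1/10 s, in which the tool goes at most 50 mm and 8.59 degrees, less where a joint would pass 70% of its speed; a pose out of reach is approached as far as the arm can. A call with a gripper value outside its range is refused whole. The fingers move at their own pace and stop on an object; the grip force is fixed at half the most. Time passes only in rows, so rows that repeat a pose let the fingers close, or fill a call up. It gives the time, the measured TCP pose, the force, the opening and the grip force at its end, in the units of the state.
- monitor.state(): the state, without advancing time (a new reading comes with each control period).
- optics.snapshot(name): name is "scene" or "side" or "wrist"; returns (picture, depth): 384x512x3 uint8, blue, green, red; 384x512 float32, m along the optical axis (not along the pixel's ray), 0 where there is no reading.
- optics.camera_info(name): a dict with "camera_matrix" (3x3 intrinsics, pixels), "k1" (the pictures are not rectified: a ray, as slopes to the right and down, at radius r is drawn at 1 + k1 r^2 times it, then the intrinsics apply), "world_from_camera" (4x4, takes a point from camera to world coordinates). Camera axes: x right, y down, z forward; pixel columns grow to the right and rows downward; lengths in m; the calibration is good to about 2 mm. A picture is of the moment at which its call begins: read the wrist's pose just before it. camera_info takes no time and is no camera call; for the wrist camera it gives the pose at the moment of the call.
- close_job(): hands the job in; it is judged then, once.
Trained networks look in the newest picture that a camera, given by its name, has taken for a name from the list of things; names that differ only in an ending like _2 or _b are one class to them, and where a whole thing is asked for, a point or a joint stands for the part that bears it (a point fixed in the world has none). Each returns a list of dicts, best first, with "confidence" (0 to 1); they miss things now and then, are a little off and sometimes report something else, mostly with a low value. They report only what shows in the picture. A call takes as long as a camera call.
- look_for(camera, query): "bbox" ([left, top, right, bottom] in pixels, round what is visible of it).
- mark_of(camera, query): "pixel" ([row, column] in pixels: a listed point, or the origin of a listed thing).
The state is a dict: "clock": time; "qpos": joint angles; "joint_velocities": joint speeds; "effort": joint torques, N m; "ee_pos": TCP position; "tool_rot": TCP orientation; "contact_force": force on the tool from outside, world axes, zero at the start; "torque": the same for the moment, N m; "width": finger opening in m; "grasp_force": force on a finger pad.
Only numpy, scipy, OpenCV 4.12 (cv2) and the standard library are available. Lean on these libraries where they do the work, as an engineer would, in place of code of your own. Each camera call takes 0.05 s, during which the arm holds its last target. There are 200 camera calls.

## Task

Take the thick hard disk (the one with the round disc on top) out of the opened computer: by its bar handle, slide its carrier straight forward along the bay floor until its rear end is out from under the lip, and only then lift it. Set it down flat inside the grey parts tray, without dropping it. Leave the thin drive in its bay.

Things in the scene. Friction and masses are not known exactly. Their poses are not given: they have to be found in the camera images.
- chassis: Open steel computer pan, fixed, 300 (x) by 360 mm, floor 4, walls 50 high; front (-x) open. Origin: centre of underside. Two drive bays at y -105 and +15, 88 wide between 6 mm high strips along x. A fixed lip overhangs each bay's back: x 61 to 97, underside 11, top 14 above the bench; stop at x 93. Parts up to 42 high at y 80 to 170. Way out: -x; floor in front is free to x -150.
- hdd_grip (a point): Handle centre of the thick drive's carrier, in either bay, 56 mm above the bench at first. Dark bar along x, 90 x 10 x 10, 52 above the underside of a 138 x 80 x 4 plate that reaches 52 mm to -x and 86 to +x; its bare rear end (+x) is 22 to 30 mm under the lip. Steel disk 100 x 70, top 23 to 26 above that underside, round disc on it. About 0.35 kg. Clear of the lip when at chassis x below -25.
- ssd_grip (a point): Handle centre of the other drive's carrier, which stays in its bay: the same plate and handle at the same height, but with a thin plain drive, 100 by 70 by only 7 mm, no round disc.
- tray: Shallow grey plastic parts tray, fixed, empty: 230 (x) by 170 mm outside, 220 by 160 inside, walls 20 high, floor 3 thick. Origin: centre of the underside. The carrier fits in it either way round (its plate's middle is 17 mm to +x of its handle); standing in it, its handle centre is 55 mm above the bench.

How it is judged:
By the outcome, as a careful person would: the job done as asked, in the order asked, and still so for the second after the job is handed in, with the robot touching nothing.
It also fails if it takes over 45 s, if anything falls off the work surface, if the arm or the gripper's body presses on something with over 40 N, if the wrist force passes 120 N, or if a joint passes its speed limit or range.

## Working session

There is one attempt and no reset: what is moved stays moved. The work goes in short steps, Python scripts to look and compute and a tool call to move; the robot and the scene stay as the last step left them, time stands still between calls to the robot, and variables do not carry over. Pictures are saved under pics/ and viewed, at most 10 in all, crops included, and the job is handed in when it is done.

Besides the shell and the picture viewer there is one more tool, called after "Request:" as name(argument=value, ...) on one line, values as JSON. carry_out: Moves the arm, as the interface text tells. Its arguments: {"type":"object","properties":{"deltas":{"type":"array"}},"required":["deltas"]}

```bash
mkdir -p pics
cat > h.py <<'E'
import numpy as np, cv2
from workcell import monitor, optics, close_job, look_for, mark_of
def snap(cam):
    info=optics.camera_info(cam); im,d=optics.snapshot(cam); return im,d,info
def ray(info,px):
    K=np.array(info["camera_matrix"],float)
    p=cv2.undistortPoints(np.array([[[px[1],px[0]]]],float),K,np.array([info["k1"],0,0,0,0.]))[0,0]
    T=np.array(info["world_from_camera"]); return T[:3,3],T[:3,:3]@np.array([p[0],p[1],1])
def atz(info,px,z):
    o,r=ray(info,px); return o+r*(z-o[2])/r[2]
def atd(info,px,d):
    o,r=ray(info,px); return o+r*d[int(round(px[0])),int(round(px[1]))]
E
python3 - <<'E'
from h import *
for c in ["scene","side","wrist"]:
    im,d,info=snap(c); cv2.imwrite(f"pics/{c}0.png",im)
    for q,z in [("hdd_grip",.056),("ssd_grip",.056),("chassis",0.004),("tray",0.003)]:
        for m in mark_of(c,q)[:2]:
            print(c,q,np.round(m["pixel"]),round(m["confidence"],2),atz(info,m["pixel"],z).round(3),atd(info,m["pixel"],d).round(3))
s=monitor.state();print(s["clock"],s["tool_rot"],s["contact_force"])
E
```

```text
scene hdd_grip [197. 272.] 0.61 [ 0.561 -0.013  0.056] [ 0.566 -0.011  0.062]
scene ssd_grip [216. 326.] 0.66 [0.555 0.107 0.056] [0.559 0.108 0.061]
scene chassis [230. 318.] 0.94 [0.557 0.098 0.004] [0.596 0.106 0.058]
scene tray [144. 171.] 0.58 [ 0.481 -0.331  0.003] [ 0.48  -0.331  0.003]
side hdd_grip [221. 244.] 0.63 [ 0.559 -0.012  0.056] [ 0.558 -0.01   0.059]
side ssd_grip [268. 230.] 0.8 [0.553 0.105 0.056] [0.553 0.107 0.059]
side chassis [276. 233.] 0.88 [0.552 0.095 0.004] [0.55  0.1   0.013]
side tray [146. 311.] 0.93 [ 0.463 -0.334  0.003] [ 0.463 -0.335  0.002]
0.75 [[-9.27632644e-01  3.73493879e-01  7.47632351e-07]
 [ 3.73493879e-01  9.27632644e-01 -1.97544654e-05]
 [-8.07170009e-06 -1.80456509e-05 -1.00000000e+00]] [ 0.12117276  0.11141264 -0.25232889]
```

View pics/scene0.png

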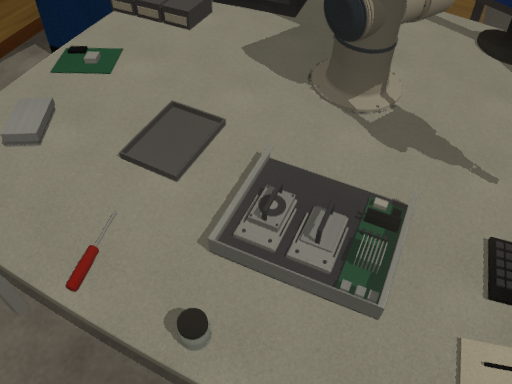

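View pics/side0.png

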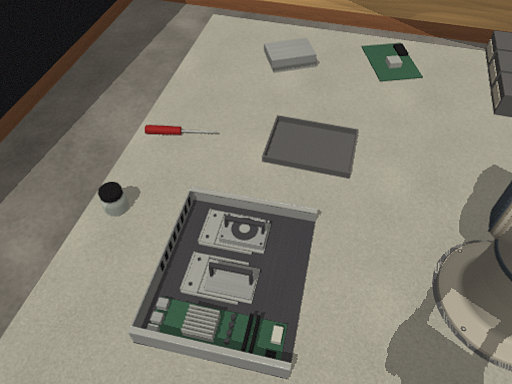

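The scene picture shows the thick drive (round disc) at about row 200, col 272, in the left bay. The thin one is at (225, 322) and the tray at about (138, 173). The side picture agrees: disc at (230, 245), tray at (146, 311). Next I'll measure the yaws.

```bash
cat > m.py <<'E'
from h import *
def cloud(c):
    im,d,info=snap(c)
    K=np.array(info["camera_matrix"],float); v,u=np.mgrid[:384,:512]
    p=cv2.undistortPoints(np.stack([u,v],-1).reshape(-1,1,2).astype(float),K,np.array([info["k1"],0,0,0,0.]))[:,0]
    T=np.array(info["world_from_camera"]); dd=d.reshape(-1,1)
    P=np.hstack([p*dd,dd])@T[:3,:3].T+T[:3,3]; P[d.ravel()==0]=np.nan
    return im,P,info
E
python3 - <<'E'
from m import *
for c in ["scene","side"]:
    im,P,i=cloud(c); x,y,z=P.T
    for n,m in [("chassis",(abs(x-.555)<.22)&(abs(y-.097)<.24)&(z>.043)&(z<.053)),("tray",(abs(x-.47)<.16)&(abs(y+.335)<.13)&(z>.016)&(z<.025))]:
        Q=P[m][:,:2]
        # largest connected filter: drop isolated
        from scipy.spatial import cKDTree
        k=cKDTree(Q).query_ball_point(Q,.012,return_length=True); Q=Q[k>=4]
        r=cv2.minAreaRect((Q*1000).astype(np.float32)); print(c,n,len(Q),np.round(r[0],1),np.round(r[1],1),round(r[2],2))
    for n,y0 in [("hdd",-.01),("ssd",.107)]:
        Q=P[(abs(x-.56)<.08)&(abs(y-y0)<.025)&(z>.055)&(z<.068)]
        f=cv2.fitLine((Q[:,:2]*1000).astype(np.float32),cv2.DIST_HUBER,0,.01,.01).ravel()
        r=cv2.minAreaRect((Q[:,:2]*1000).astype(np.float32))
        print(c,n,len(Q),np.degrees(np.arctan(f[1]/f[0])).round(1),np.round(r[0],1),np.round(r[1],1),round(r[2],1))
E
```

```text
scene chassis 2133 [555.6  91.2] [301.9 361.2] 1.95
scene tray 659 [ 464.5 -333.3] [174.3 235.7] 89.95
scene hdd 177 1.9 [560.8 -12.8] [92.  10.8] 1.8
scene ssd 180 1.4 [555.4 107. ] [89.2 10.1] 1.6
side chassis 2532 [554.   91.1] [302.3 362.7] 1.96
side tray 505 [ 462.3 -332.4] [175.2 230.2] 89.75
side hdd 184 2.3 [557.1 -12.1] [89.3 12.1] 3.0
side ssd 230 2.3 [552.4 107.4] [89.5 12.2] 1.9
```

Request:
carry_out(deltas=[[0.02,-0.036,0,0.08,0],[0.04,-0.072,0,0.16,0],[0.06,-0.108,0,0.24,0],[0.08,-0.144,0,0.32,0],[0.1,-0.18,0,0.416,0]])

```text
clock: 1.35
ee_pos: [0.334, 0.3984, 0.2314]
tool_rot: [[-0.999, -0.037, 0.0], [-0.037, 0.999, 0.0], [-0.0, 0.0, -1.0]]
contact_force: [0.5, 0.3, -0.8]
width: 0.0854
grasp_force: 0.0
```

Request:
carry_out(deltas=[[0.022,-0.04,0,0,0],[0.044,-0.08,0,0,0],[0.066,-0.12,0,0,0],[0.088,-0.16,0,0,0],[0.11,-0.2,0,0,0]])

```text
clock: 1.85
ee_pos: [0.4441, 0.1981, 0.2315]
tool_rot: [[-0.999, -0.033, 0.001], [-0.033, 0.999, 0.0], [-0.001, 0.0, -1.0]]
contact_force: [1.2, 0.8, 0.3]
width: 0.0851
grasp_force: 0.0
```

Request:
carry_out(deltas=[[0.025,-0.045,0,0,0],[0.05,-0.09,0,0,0],[0.075,-0.135,-0.02,0,0],[0.1,-0.18,-0.03,0,0],[0.116,-0.212,-0.04,0,0]])

```text
clock: 2.35
ee_pos: [0.5605, -0.0144, 0.191]
tool_rot: [[-0.999, -0.033, 0.001], [-0.033, 0.999, -0.0], [-0.001, -0.0, -1.0]]
contact_force: [1.3, 0.8, 0.1]
width: 0.085
grasp_force: 0.0
```

One close look with the wrist camera.

Run:
```python
from m import *
im,P,i=cloud("wrist"); cv2.imwrite("pics/w1.png",im); x,y,z=P.T
Q=P[(abs(x-.56)<.08)&(abs(y+.012)<.025)&(z>.055)&(z<.068)]
if len(Q)>20:
    r=cv2.minAreaRect((Q[:,:2]*1000).astype(np.float32)); print(len(Q),np.round(r[0],1),np.round(r[1],1),round(r[2],1),np.median(Q[:,2]))
D=P[(abs(x-.56)<.045)&(abs(y+.012)<.03)&(z<.05)]
print("disk top",np.nanpercentile(D[:,2],[50,90,97,100]).round(4))
for m in mark_of("wrist","hdd_grip")[:2]: print(m,atz(i,m["pixel"],.056).round(4))
print(monitor.state()["ee_pos"])
```

```text
1127 [557.5 -13.2] [89.9 10. ] 1.7 0.060664275896486985
disk top [0.0279 0.0296 0.0302 0.0317]
{'pixel': [173.6, 254.5], 'confidence': 0.91} [ 0.5555 -0.0142  0.056 ]
[ 0.56123048 -0.01679551  0.18980896]
```

View pics/w1.png

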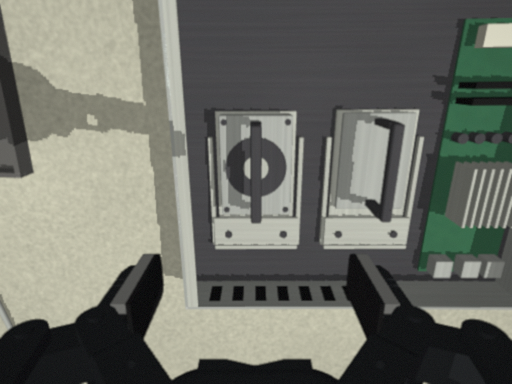

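The wrist picture shows the disc drive's bar centred at about (172, 255), aligned with the tool and with clear space on both sides. The lip's screwed strip is at row 232. I'll descend now.

Request:
carry_out(deltas=[[-0.002,0.001,-0.03,0,0],[-0.002,0.001,-0.06,0,0],[-0.002,0.001,-0.09,0,0],[-0.002,0.001,-0.115,0,0],[-0.002,0.001,-0.13,0,0]])

```text
clock: 2.95
ee_pos: [0.5566, -0.0108, 0.0596]
tool_rot: [[-0.999, -0.033, -0.002], [-0.033, 0.999, 0.0], [0.002, 0.0, -1.0]]
contact_force: [-0.4, -0.3, 0.3]
width: 0.0854
grasp_force: 0.0
```

Request:
carry_out(deltas=[[0,0,-0.01,0,0],[0,0,-0.02,0,0],[0,0,-0.02,0,0.5],[0,0,-0.02,0,0.7],[0,0,-0.02,0,0.8]])

```text
clock: 3.45
ee_pos: [0.5579, -0.0113, 0.042]
tool_rot: [[-0.999, -0.033, 0.001], [-0.033, 0.999, -0.0], [-0.001, -0.0, -1.0]]
contact_force: [-0.3, 0.4, 0.0]
width: 0.044
grasp_force: 0.0
```

Request:
carry_out(deltas=[[0,0,0,0,0.85],[0,0,0,0,0.9],[0,0,0,0,1],[0,0,0,0,1],[0,0,0,0,1]])

```text
clock: 3.95
ee_pos: [0.5577, -0.0115, 0.0415]
tool_rot: [[-0.999, -0.033, 0.001], [-0.033, 0.999, -0.0], [-0.001, -0.0, -1.0]]
contact_force: [0.1, -4.6, 5.0]
width: 0.0086
grasp_force: 61.1
```

Request:
carry_out(deltas=[[-0.004,-0.001,0,0,1],[-0.01,-0.001,0,0,1],[-0.016,-0.0015,0,0,1],[-0.022,-0.0015,0,0,1],[-0.028,-0.002,0,0,1]])

```text
clock: 4.45
ee_pos: [0.5295, -0.0131, 0.0415]
tool_rot: [[-0.999, -0.033, 0.001], [-0.033, 0.999, 0.0], [-0.001, 0.0, -1.0]]
contact_force: [5.8, -0.1, 3.7]
width: 0.0087
grasp_force: 60.9
```

Request:
carry_out(deltas=[[-0.006,0,0,0,1],[-0.012,0,0,0,1],[-0.018,-0.001,0,0,1],[-0.022,-0.001,0,0,1],[-0.022,-0.001,0,0,1]])

```text
clock: 4.95
ee_pos: [0.5068, -0.0142, 0.0415]
tool_rot: [[-0.999, -0.033, -0.0], [-0.033, 0.999, 0.0], [0.0, 0.0, -1.0]]
contact_force: [0.1, -1.7, 8.2]
width: 0.0088
grasp_force: 61.5
```

Run:
```python
from m import *
s=monitor.state();print(s["ee_pos"],s["contact_force"],s["width"],s["grasp_force"])
im,P,i=cloud("side"); cv2.imwrite("pics/s2.png",cv2.resize(im[170:330,110:350],None,fx=3,fy=3))
```

```text
[ 0.50681793 -0.01422598  0.04147353] [ 0.13336155 -1.72457435  8.19132992] 0.008840669770445269 61.48755669593811
```

View pics/s2.png

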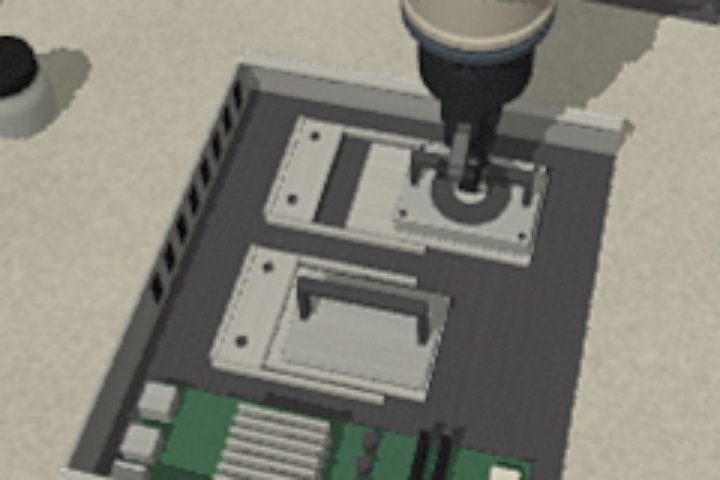

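The side picture shows a dark gap between the carrier's rear end and the lip strip (gap at about (185, 345) in the crop), so the carrier is clear. The thin drive is untouched. Now I'll lift.

Request:
carry_out(deltas=[[0,0,0.01,0,1],[0,0,0.03,0,1],[0,0,0.055,0,1],[0,0,0.08,0,1],[0,0,0.1,0,1]])

```text
clock: 5.5
ee_pos: [0.5064, -0.014, 0.1426]
tool_rot: [[-0.999, -0.033, -0.001], [-0.033, 0.999, 0.0], [0.001, 0.0, -1.0]]
contact_force: [1.0, -0.2, -4.2]
width: 0.0084
grasp_force: 59.9
```

Request:
carry_out(deltas=[[-0.003,-0.015,0,0,1],[-0.009,-0.045,0,-0.01,1],[-0.015,-0.075,0,-0.02,1],[-0.021,-0.11,0,-0.03,1],[-0.028,-0.145,0,-0.034,1]])

```text
clock: 6.0
ee_pos: [0.478, -0.1599, 0.1413]
tool_rot: [[-1.0, 0.001, -0.002], [0.001, 1.0, 0.001], [0.002, 0.001, -1.0]]
contact_force: [0.8, 0.2, -4.1]
width: 0.0088
grasp_force: 59.8
```

Request:
carry_out(deltas=[[-0.007,-0.035,0,0,1],[-0.014,-0.07,0,0,1],[-0.021,-0.11,0,0,1],[-0.028,-0.145,0,0,1],[-0.033,-0.17,0,0,1]])

```text
clock: 6.5
ee_pos: [0.445, -0.3307, 0.1412]
tool_rot: [[-1.0, 0.002, -0.001], [0.002, 1.0, 0.001], [0.001, 0.001, -1.0]]
contact_force: [-0.5, 1.4, -4.4]
width: 0.0084
grasp_force: 59.9
```

Run:
```python
from m import *
s=monitor.state();print(s["ee_pos"],s["contact_force"],s["torque"],s["width"],s["grasp_force"])
im,P,i=cloud("side"); cv2.imwrite("pics/s3.png",cv2.resize(im[20:220,210:430],None,fx=3,fy=3))
x,y,z=P.T
m=(abs(x-.46)<.13)&(abs(y+.32)<.09)
print(np.nanpercentile(z[m&(z>.08)&(z<.135)],[2,20,50,80]))
```

```text
[ 0.44498706 -0.33067761  0.14124303] [-0.45547174  1.39082791 -4.39376488] [ 0.04384903 -0.03847055 -0.00531837] 0.008372528383006133 59.85717594623566
[0.10284813 0.1060547  0.12193024 0.12633735]
```

View pics/s3.png

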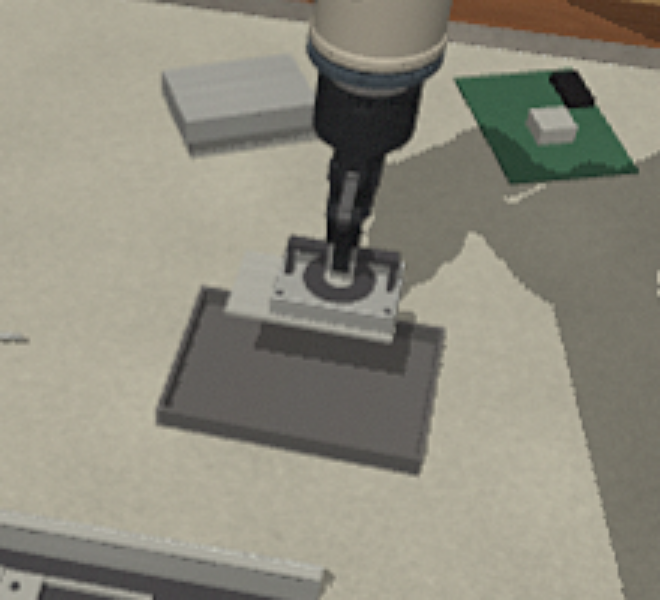

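The carrier hangs level above the tray; the picture's upward offset is from its height. I'll lower it, slowly at the end.

Request:
carry_out(deltas=[[0,-0.001,-0.02,0,1],[0,-0.001,-0.045,0,1],[0,-0.001,-0.07,0,1],[0,-0.001,-0.085,0,1],[0,-0.001,-0.092,0,1]])

```text
clock: 7.05
ee_pos: [0.4452, -0.3289, 0.0479]
tool_rot: [[-1.0, 0.001, -0.003], [0.001, 1.0, 0.003], [0.003, 0.003, -1.0]]
contact_force: [-0.2, 0.7, -4.0]
width: 0.0087
grasp_force: 59.8
```

Request:
carry_out(deltas=[[0,0,-0.002,0,1],[0,0,-0.004,0,1],[0,0,-0.006,0,1],[0,0,-0.007,0,1],[0,0,-0.007,0,1]])

```text
clock: 7.55
ee_pos: [0.4465, -0.3303, 0.0425]
tool_rot: [[-1.0, 0.001, 0.0], [0.001, 1.0, -0.0], [-0.0, -0.0, -1.0]]
contact_force: [0.5, 0.7, -4.7]
width: 0.009
grasp_force: 59.8
```

Not in contact yet; lowering in 1 mm steps.

Request:
carry_out(deltas=[[0,0,-0.0005,0,1],[0,0,-0.001,0,1],[0,0,-0.001,0,1],[0,0,-0.001,0,1],[0,0,-0.001,0,1]])

```text
clock: 8.05
ee_pos: [0.4465, -0.3302, 0.0413]
tool_rot: [[-1.0, 0.001, 0.0], [0.001, 1.0, 0.0], [-0.0, 0.0, -1.0]]
contact_force: [-0.6, 0.4, -4.4]
width: 0.0082
grasp_force: 59.8
```

Request:
carry_out(deltas=[[0,0,-0.0005,0,1],[0,0,-0.001,0,1],[0,0,-0.001,0,1],[0,0,-0.001,0,1],[0,0,-0.001,0,1]])

```text
clock: 8.55
ee_pos: [0.4466, -0.3306, 0.0405]
tool_rot: [[-1.0, 0.001, 0.0], [0.001, 1.0, -0.001], [-0.0, -0.001, -1.0]]
contact_force: [-2.7, -3.4, 3.6]
width: 0.0087
grasp_force: 61.0
```

Contact is made, so I'll release and then retreat.

Request:
carry_out(deltas=[[0,0,0,0,0.85],[0,0,0,0,0.7],[0,0,0,0,0.55],[0,0,0,0,0.4],[0,0,0,0,0.4]])

```text
clock: 9.05
ee_pos: [0.4465, -0.3301, 0.0403]
tool_rot: [[-1.0, 0.001, -0.0], [0.001, 1.0, 0.0], [0.0, 0.0, -1.0]]
contact_force: [0.1, -0.1, -0.4]
width: 0.0511
grasp_force: 0.0
```

Request:
carry_out(deltas=[[0,0,0.01,0,0.4],[0,0,0.03,0,0.4],[0,0,0.06,0,0.4],[0,0,0.1,0,0.4],[0,0,0.14,0,0.4]])

```text
clock: 9.55
ee_pos: [0.4461, -0.3299, 0.1823]
tool_rot: [[-1.0, 0.001, -0.0], [0.001, 1.0, 0.0], [0.0, 0.0, -1.0]]
contact_force: [0.5, -0.6, -0.6]
width: 0.0513
grasp_force: 0.0
```

Run:
```python
from m import *
s=monitor.state();print(s["clock"],s["ee_pos"],s["contact_force"],s["width"],s["grasp_force"])
im,P,i=cloud("scene"); cv2.imwrite("pics/f.png",cv2.resize(im[80:320,100:430],None,fx=2.4,fy=2.4))
x,y,z=P.T
Q=P[(abs(x-.45)<.09)&(abs(y+.33)<.03)&(z>.052)&(z<.068)]
if len(Q)>20: r=cv2.minAreaRect((Q[:,:2]*1000).astype(np.float32)); print(r,np.median(Q[:,2]))
```

```text
9.55 [ 0.44611945 -0.32990291  0.1822976 ] [ 0.47033772 -0.55047871 -0.61305769] 0.05125697188717039 0.0
((447.2849426269531, -328.8714294433594), (10.798063278198242, 93.4114990234375), 89.6059799194336) 0.05928350911597874
```

View pics/f.png

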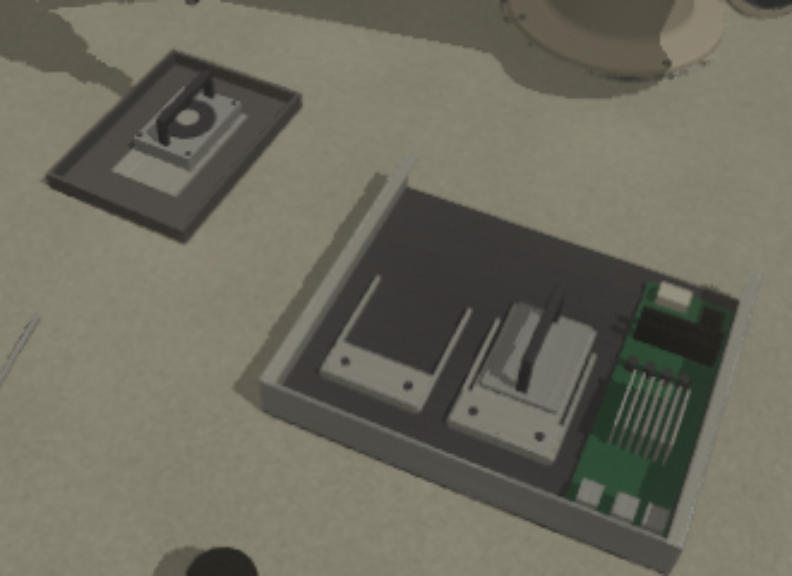

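The final picture shows the disc drive flat in the middle of the tray (around (125, 185)), its bay empty, and the thin drive still in place at (350, 535).

```bash
python3 -c "
from workcell import close_job
print(close_job())"
```

```text
the job is handed in; nothing more can be done
None
```

The thick drive was slid about 50 mm clear of the lip, lifted, and set down flat in the parts tray with the gripper well clear; the thin drive is still in its bay, and I handed the job in at about 9.6 s, though no verdict came back.

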